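# Pop open the touch-latch fuse lid at a slot car driver's station

### The job

Two identical plywood lane boxes stand on the rim of the slot car track, and a steel tyre sanding block has been left lying on the lid of one of them. With your fingertips, slide that block sideways off the lid onto the bare ledge on the right half of the same box (never lifting it or pinching it up, and keeping the lid shut meanwhile), then press the front edge of that lid in until its touch latch lets go and let it spring up ajar. Leave the block lying flat on the ledge clear of the open lid, the other box's lid shut, and everything else, the start barrier included, as it stands.

Things in the scene. Friction and masses are not known exactly. Their poses are not given: they have to be found in the camera images.
- box_a: Lane box that carries the sanding block: birch plywood, 140 mm deep (its x) x 235 mm wide (its y) x 62 mm high, screwed to the rim, three brass sockets in its front (-x) face. Origin: centre of its underside; x points to its rear (away from the robot at yaw 0), y to its left, z up; yaw up to 0.35 rad either way. Its flat top (z 62 mm) is a lid on the left and a bare ledge on the right, 2 mm apart.
- box_a_lid (a point): Centre of the lid's place in box_a's top (fixed to the box, z 62 mm; x -1, y +45.5 mm of box_a). The grey lid, shut, is flush (0.5 mm proud) and covers x -56 to +54 mm, y -14 to +106 mm of box_a.
- box_a_ledge (a point): Centre of box_a's ledge, on its surface, level with the lid. The ledge is free plywood, x -70 to +70 mm, y -113 to -16 mm of box_a, with a bead 4 mm wide and 5 mm high along its outer edge beyond y -113 mm.
- lid_a_edge (a point): Middle of the free front edge of box_a's lid, on its top surface; moves with the lid. When shut it lies at x -56, y +45.5 mm of box_a, 62.5 mm above the rim.
- lid_a (a joint): Lid of box_a: plate 110 (box x) x 120 (box y) x 4 mm, no handle, hinged at its rear edge. Rad: 0 shut, negative pushed in (stop -0.05, 5 mm at the front edge), positive open. Touch latch under the front edge: pressed 10 to 20 mm behind its middle it trips after 3 mm at about 5 N (not near the hinge); finger taken away upwards, it springs to about 0.33 rad (edge 36 mm up) and stays.
- block_center (a point): Steel tyre sanding block, a flat channel 68 mm (its x) x 40 mm (its y) x 22 mm high with a dark emery strip on top, 250 to 400 g; this point is its centre, 11 mm above its underside, and carries its axes. At the start it lies wholly on the lid of box_a, its length roughly along the box's x axis, turned up to 0.7 rad from it.
- box_b: The other lane box, the same in every part as box_a (origin and axes likewise), with a slot car standing on its lid and a tyre tin on its ledge. The two boxes stand side by side and may almost touch; either may be on the left.
- lid_b (a joint): Lid of box_b, like lid_a; to stay shut (0).
- car: White slot car on box_b's lid, 130 x 66 x 33 mm, loose; origin under its centre. Leave alone.
- tyre_tin: Round tin on box_b's ledge, 48 mm diameter, 26 mm high, loose; origin under its centre. Leave alone.
- throttle: Red plastic hand throttle lying on its side on the rim, about 65 x 165 x 31 mm, loose; origin on the rim under its upper body. Leave alone.
- ashtray: Green glass ashtray, 112 mm diameter, 32 mm high, loose; origin under its centre. Leave alone.
- insulator: White ceramic insulator post standing behind the boxes, 42 mm diameter, 50 mm high, loose; origin under its centre. Leave alone.
- oil: Small amber oil bottle, 40 mm diameter, 95 mm high, loose; origin under its centre. Leave alone.
- driver: Screwdriver 170 mm long lying on the rim at the left behind the boxes; origin under its middle. Leave alone.
- barrier_knob (a point): Ball on top of the chrome start-barrier lever, 22 mm diameter, standing behind the boxes on a bracket bolted to the rim, 135 to 160 mm above the rim. The lever gives way if knocked and swings the barrier arm. Leave alone.
Mind the look-alikes: they are no part of the job. There is more than one size of the part that bears block_center; the job needs the smallest.

How it is judged:
On the way, in this order (a step that is already met when the one before it is completed fails the run):
1. the block lies on the ledge of its box, off the lid, with the lid still shut (y of block_center in the frame of box_a between -0.105 and -0.033 m and contact force between block and lid_a below 0.05 N and value of joint lid_a below 0.03 rad), for 0.2 s.
2. the lid is pressed in (value of joint lid_a below -0.02 rad).
At the end, for the whole second after the job is handed in: Lid of box_a sprung up ajar and at rest (joint 0.22 to 0.5 rad); the block at rest flat (within 0.08 rad) on box_a's ledge, its centre 33 to 105 mm to the right (-y) of the box's centre and within 65 mm of it front to back, not touching the lid; lid of box_b shut (within -0.02 to 0.03 rad) (value of joint lid_a between 0.22 and 0.5 rad and velocity of joint lid_a below 0.1 rad/s and y of block_center in the frame of box_a between -0.105 and -0.033 m and x of block_center in the frame of box_a between -0.065 and 0.065 m and angle between block_center's own z axis and vertical below 0.08 rad and contact force between block and lid_a below 0.05 N and linear speed of block below 0.02 m/s and value of joint lid_b between -0.02 and 0.03 rad).
It fails at once if the block is lifted more than 12 mm, tipped more than 0.35 rad, or falls off the box (height (world z) of block_center above 0.0855 m or angle between block_center's own z axis and vertical above 0.35 rad or height (world z) of block_center below 0.06 m).
It fails at once if the other lid is opened or pushed in (value of joint lid_b above 0.05 rad or value of joint lid_b below -0.025 rad).
It fails at once if a bystander is moved more than 20 mm (distance of any of car, tyre_tin, throttle, ashtray, insulator, oil, driver from where it was at the start of the episode above 0.02 m).
It fails at once if the start barrier lever is moved (distance of barrier_knob from where it was at the start of the episode above 0.02 m).
It also fails if it takes over 40 s, if anything falls off the work surface, if the arm or the gripper's body presses on something with over 40 N, if the wrist force passes 120 N, or if a joint passes its speed limit or range.

### The arm

A 7-joint arm with a two-finger parallel gripper is mounted at the origin on the work surface. World frame = base frame: x ahead of the robot, y to its left, z up, the work surface at z = 0. Lengths are in m, angles in rad, forces in N, time in s.
With the tool pointing down it reaches from about 0.425 to 0.875 m from the base axis. Payload 4.7 kg.
Tool frame: the origin (TCP) lies midway between the tips of the shut fingers; the grasp point (between the pads) lies ctrl.grasp_offset behind it (ctrl.grasp_offset is the distance from the TCP to the grasp point, in m); z points along the fingers, y is the line along which they close (so a half turn about z gives the same grasp; the last joint's range is limited). The gripper opens to 87 mm and grips with 3 to 60 N. Pads are 19 mm wide; open, the fingers measure 117 mm over their backs; the gripper's body (75 mm by 190 mm) begins 51 mm behind the grasp point.
Start: joints at [-1.316, 0.321, -0.07, 1.45, 0.023, 1.371, -0.057], TCP at [0.155, 0.631, 0.195] pointing down, gripper open.
Joint ranges: [-2.86, 2.86], [-0.3, 2.09], [-1.38, 1.24], [0.06, 2.45], [-1.56, 4.7], [0.09, 2.05], [-2.69, 2.69]. Speed limits (rad/s): [2.57, 2.57, 3.14, 3.14, 3.14, 3.14, 3.14].

### API

Orientations are given as a rotation vector (axis times angle).
In Python, from bench import ctrl gives the robot as it stands. The module is installed in compiled form; this text tells all that it offers.
- The arm moves only by the tool jog_arm, never from a script. Its argument "moves" is one flat list of numbers, 7 for each row, row after row: the shift along the tool's x, y, z in units of 30 cm (1.0 is 30 cm), then the turn, a rotation vector about the tool's x, y, z in units of 60 degrees (1.0 is 60 degrees), then the gripper's target within -1 to 1 (fully open at 1, half-way at 0, shut at -1). In form: [x, y, z, wx, wy, wz, fingers, x, y, z, wx, wy, wz, fingers, ...]. A call has exactly 8 rows; each row is the pose to reach, as a shift and turn from the pose commanded when the call began, along the tool's axes at that moment; what a row does not reach only later rows make up. A row lasts 1/8 s, in which the tool goes at most 62.5 mm and 10.7 degrees, less where a joint would pass 70% of its speed; a pose out of reach is approached as far as the arm can. A call with a number of a shift or a turn outside -1 to 1 is refused whole. A call with a gripper value outside its range is refused whole. The fingers move at their own pace and stop on an object; "newtons" is the grip in N (left out, the last holds). Time passes only in rows, so rows that repeat a pose let the fingers close, or fill a call up. It gives the time, the measured TCP pose, the force, the opening and the grip force at its end, in the units of the state.
- ctrl.get_state(): the state, without advancing time (a new reading comes with each control period).
- ctrl.get_image(name): name is "side" or "top" or "wrist"; returns a dict with "pixels" (400x640x3 uint8, red, green, blue), "fx", "fy", "cx", "cy" (pixels), "dist" ([k1, k2, p1, p2, k3] as OpenCV has them; the pictures are not rectified), "xyz" and "rotation" of the camera in the world; the wrist camera has in their place "tool_from_camera" (4x4, takes a point from camera to tool coordinates, whose origin is the TCP and whose axes are the flange's). Camera axes: x right, y up, looking along -z (the intrinsics and any distortion apply to the point x, -y, -z); pixel columns grow to the right and rows downward; lengths in m; the calibration is good to about 2 mm. A picture is of the moment at which its call begins: read the wrist's pose just before it. There is no depth.
- ctrl.close_job(): hands the job in; it is judged then, once.
The state is a dict: "time": time; "joint_positions": joint angles; "qd": joint speeds; "joint_torque": joint torques, N m; "position": TCP position; "tool_rot": TCP orientation; "ft_force": force on the tool from outside, world axes, zero at the start; "torque": the same for the moment, N m; "grip_width": opening from 0.0 (shut) to 1.0 (fully open); "grip_force": force on a finger pad.
Only numpy, scipy, OpenCV 4.12 (cv2) and the standard library are available. Lean on these libraries where they do the work, as an engineer would, in place of code of your own. Each camera call takes 0.05 s, during which the arm holds its last target. There are 200 camera calls.

## Working session

There is one attempt and no reset: what is moved stays moved. The work goes in short steps, Python scripts to look and compute and a tool call to move; the robot and the scene stay as the last step left them, time stands still between calls to the robot, and variables do not carry over. Pictures are saved under pics/ and viewed, at most 10 in all, crops included, and the job is handed in when it is done.

Besides the shell and the picture viewer there is one more tool, called after ">>>" as name(argument=value, ...) on one line, values as JSON. jog_arm: Moves the arm, as the interface text tells. Its arguments: {"type":"object","properties":{"moves":{"type":"array"},"newtons":{"type":"number"}},"required":["moves"]}

```bash
mkdir -p pics; cat > h.py <<'E'
import numpy as np, cv2
from scipy.spatial.transform import Rotation as R
from bench import ctrl
def snap(n,f):
    s=ctrl.get_state(); im=ctrl.get_image(n)
    if 'xyz' in im: c=np.array(im['xyz']); r=np.array(im['rotation']); r=r if r.shape==(3,3) else R.from_rotvec(r).as_matrix()
    else:
        T=np.eye(4);T[:3,:3]=R.from_rotvec(s['tool_rot']).as_matrix();T[:3,3]=s['position']
        T=T@np.array(im['tool_from_camera']);c=T[:3,3];r=T[:3,:3]
    K=np.array([[im['fx'],0,im['cx']],[0,im['fy'],im['cy']],[0,0,1]])
    np.savez('pics/'+f+'.npz',c=c,r=r,K=K,d=np.array(im['dist'],float))
    cv2.imwrite('pics/'+f+'.png',im['pixels'][:,:,::-1]); return im
def ray(f,uv,z):
    q=np.load('pics/'+f+'.npz'); p=cv2.undistortPoints(np.array(uv,float).reshape(-1,1,2),q['K'],q['d'])[:,0]
    d=np.c_[p[:,0],-p[:,1],-np.ones(len(p))]@q['r'].T
    return q['c']+d*((z-q['c'][2])/d[:,2])[:,None]
def proj(f,P):
    q=np.load('pics/'+f+'.npz'); p=(np.atleast_2d(P)-q['c'])@q['r']; p=p*[1,-1,-1]
    return cv2.projectPoints(p,np.zeros(3),np.zeros(3),q['K'],q['d'])[0][:,0]
E
python3 -c "
from h import *
for n in ['top','side']:
    im=snap(n,n); q=np.load('pics/'+n+'.npz'); print(n,q['c'],q['K'][0,0],q['d'])
print(ctrl.get_state(),ctrl.grasp_offset)
t=cv2.imread('pics/top.png');cv2.imwrite('pics/top2.png',cv2.resize(t,(800,500)))
"
```

```text
top [0.34193292 0.00147367 1.2746962 ] 407.28296029336803 [-0.05110729  0.          0.          0.          0.        ]
side [0.52819305 0.93702391 0.666122  ] 419.749625626776 [-0.05152381  0.          0.          0.          0.        ]
{'time': 0.1, 'joint_positions': array([-1.31591931,  0.32174421, -0.07010955,  1.45155961,  0.02257948,
        1.37080729, -0.05690655]), 'qd': array([-1.62142474e-04, -1.51149439e-03, -8.72259666e-04, -3.74112139e-03,
        3.65233640e-06, -8.00694028e-05, -1.64852297e-03]), 'joint_torque': array([-6.92897938e-04, -4.92574453e+01, -4.06070324e-01, -3.13395846e+01,
       -6.42010057e-02,  3.94835311e-02,  5.81105928e-05]), 'position': array([0.15489289, 0.63070812, 0.19397083]), 'tool_rot': array([-3.77217732e-01, -3.11871958e+00,  2.71038722e-03]), 'ft_force': array([-0.61280924, -0.12653884, -0.14155512]), 'torque': array([0.05668389, 0.00482607, 0.01539061]), 'grip_force': 0.0, 'grip_width': 0.9970484891223118} 0.0187
```

View pics/top.png

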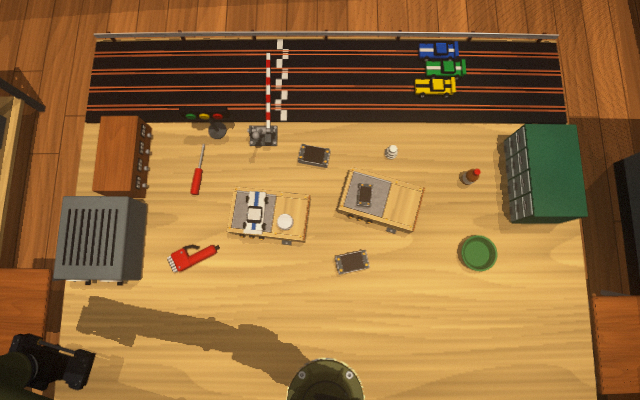

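View pics/side.png

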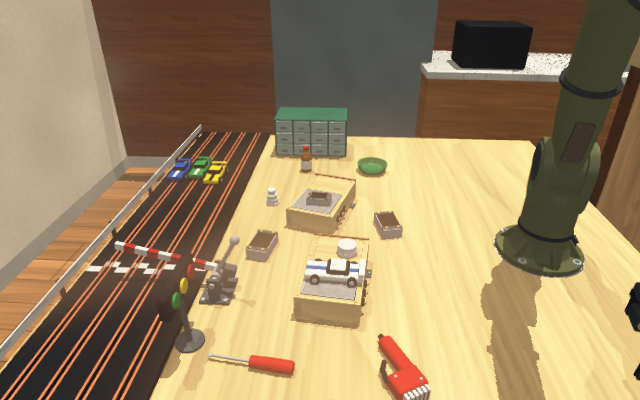

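The top view shows box_a (with the block on its grey lid) at about (381,200), and box_b with the car and tin at (269,215). The block is at (365,195). The gripper is at the lower left, and the two larger blocks at (314,155) and (352,262) are look-alikes. Next I'll enlarge box_a.

```bash
python3 -c "
import cv2
t=cv2.imread('pics/top.png')[160:240,325:435];cv2.imwrite('pics/c1.png',cv2.resize(t,None,fx=7,fy=7,interpolation=cv2.INTER_CUBIC))"
```

```text
(no output)
```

View pics/c1.png

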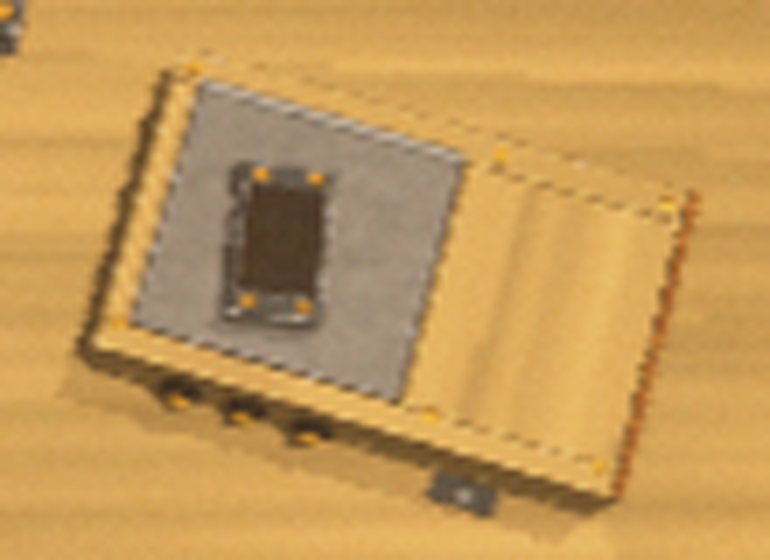

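The crop shows the lid corners at crop (200,80), (467,158), (402,402) and (132,325). The block's top is centred near (280,243), with its length running from (290,172) to (270,312).

```bash
cat > box.py <<'E'
from h import *
f=lambda L:(np.array(L,float)+.5)/7-.5+[325,160]
P=ray('top',f([[200,80],[467,158],[402,402],[132,325]]),.0625)[:,:2]
M=np.array([[54,106],[54,-14],[-56,-14],[-56,106]])/1e3
# rigid fit
a=M-M.mean(0);b=P-P.mean(0);th=np.arctan2((a[:,0]*b[:,1]-a[:,1]*b[:,0]).sum(),(a*b).sum())
Rm=np.array([[np.cos(th),-np.sin(th)],[np.sin(th),np.cos(th)]]);o=P.mean(0)-Rm@M.mean(0)
E
python3 -c "
from box import *
print(th,o,((P-o)@Rm-M)*1e3)
B=ray('top',f([[280,243],[290,172],[270,312],[245,172],[325,182],[315,322],[228,315]]),.0845)[:,:2]
print(B,(B-o)@Rm*1e3)
im=ctrl.get_image('wrist');print(np.round(im['tool_from_camera'],3),im['fx'])
s=ctrl.get_state();print(R.from_rotvec(s['tool_rot']).as_matrix().round(3))
C=ray('top',[[269,215],[254,213],[285,221],[391,152]],.0625);print(C)
"
```

```text
-0.2818232127860031 [ 0.59036484 -0.17108425] [[ 2.17171711  1.15169647]
 [ 0.99853506 -0.58667498]
 [-1.51647143 -0.66604813]
 [-1.65378074  0.10102664]]
[[ 0.59618269 -0.11559294]
 [ 0.62734964 -0.12041305]
 [ 0.56619245 -0.11084218]
 [ 0.62730027 -0.10108489]
 [ 0.62298089 -0.13536401]
 [ 0.5619104  -0.12990495]
 [ 0.56485811 -0.09296522]] [[ -9.84421377  54.92016081]
 [ 21.43371069  58.95796555]
 [-39.97255431  51.14299957]
 [ 16.01098397  77.50989356]
 [ 21.39528326  43.38183589]
 [-38.78418038  31.64138559]
 [-46.22597201  67.94362064]]
[[-0.     0.968  0.251  0.069]
 [ 1.     0.    -0.001 -0.   ]
 [-0.001  0.251 -0.968 -0.19 ]
 [ 0.     0.     0.     1.   ]] 308.7735629822995
[[-0.971  0.238 -0.   ]
 [ 0.238  0.971 -0.001]
 [-0.    -0.001 -1.   ]]
[[ 0.53639384  0.17145396  0.0625    ]
 [ 0.54238315  0.21703741  0.0625    ]
 [ 0.51826352  0.1227603   0.0625    ]
 [ 0.73569546 -0.20245772  0.0625    ]]
```

>>> jog_arm(moves=[-0.12,-0.12,0,0,0,0.1,-0.3,-0.25,-0.24,0,0,0,0.25,-0.3,-0.4,-0.38,0,0,0,0.4,-0.3,-0.55,-0.52,0,0,0,0.55,-0.3,-0.7,-0.66,0,0,0,0.65,-0.3,-0.85,-0.8,0,0,0,0.75,-0.3,-1,-0.95,0,0,0,0.8,-0.3,-1,-0.95,0,0,0,0.8,-0.3])

```text
time: 1.15
position: [0.3813, 0.278, 0.1952]
tool_rot: [1.626, 2.687, 0.0]
ft_force: [0.2, 0.3, 0.2]
grip_width: 0.353
grip_force: 0.0
```

```bash
cat > go.py <<'E'
import sys
from box import *
def go(bx,by,z,yaw=0):
    s=ctrl.get_state(); r=R.from_rotvec(s['tool_rot'])
    t=np.r_[o+Rm@np.array([bx,by])/1e3,z]; a=th+yaw
    y=np.array([np.cos(a),np.sin(a),0]); zz=np.array([0,0,-1.]); D=R.from_matrix(np.c_[np.cross(y,zz),y,zz])
    print('t',s['time'],'pos',s['position'],'box',(s['position'][:2]-o)@Rm*1e3,'F',s['ft_force'],'w',s['grip_width'])
    print('shift',(r.inv().apply(t-s['position'])/.3).round(4),'turn',((r.inv()*D).as_rotvec()/(np.pi/3)).round(4))
if __name__=='__main__': go(*map(float,sys.argv[1:]))
E
python3 go.py -10 102 .15
```

```text
t 1.15 pos [0.38133804 0.2780234  0.19515062] box [-325.68085376  373.25843831] F [0.17020259 0.26788655 0.17753983] w 0.35317299565574634
shift [-1.3808  0.1338  0.1516] turn [7.000e-04 5.000e-04 7.298e-01]
```

>>> jog_arm(moves=[-0.14,0.01,0,0,0,0.1,-0.3,-0.3,0.03,0,0,0,0.25,-0.3,-0.46,0.05,0,0,0,0.4,-0.3,-0.62,0.06,0,0,0,0.55,-0.3,-0.78,0.08,0,0,0,0.65,-0.3,-0.92,0.09,0,0,0,0.73,-0.3,-1,0.1,0,0,0,0.73,-0.3,-1,0.1,0,0,0,0.73,-0.3])

```text
time: 2.15
position: [0.5471, 0.0318, 0.1946]
tool_rot: [2.504, 1.896, -0.001]
ft_force: [-0.2, 0.5, -1.0]
grip_width: 0.349
grip_force: 0.0
```

```bash
python3 go.py -10 104 .13
```

```text
t 2.15 pos [0.54706612 0.0317533  0.19459461] box [-98.0012153 182.7939098] F [-0.19086211  0.53777685 -1.03185346] w 0.34949058255683596
shift [-0.2646  0.2914  0.2155] turn [-0.0001  0.0009  0.007 ]
```

>>> jog_arm(moves=[-0.06,0.07,0.04,0,0,0.007,-0.3,-0.13,0.15,0.1,0,0,0.007,-0.3,-0.2,0.22,0.16,0,0,0.007,-0.3,-0.25,0.28,0.2,0,0,0.007,-0.3,-0.265,0.29,0.215,0,0,0.007,-0.3,-0.265,0.29,0.215,0,0,0.007,-0.3,-0.265,0.29,0.215,0,0,0.007,-0.3,-0.265,0.29,0.215,0,0,0.007,-0.3])

```text
time: 3.15
position: [0.6092, -0.0659, 0.1311]
tool_rot: [-2.508, -1.892, -0.002]
ft_force: [-0.3, -0.6, -0.3]
grip_width: 0.35
grip_force: 0.0
```

```bash
python3 go.py -10 104 .072; python3 -c "
from h import *
snap('wrist','w1')"
```

```text
t 3.15 pos [ 0.60923388 -0.06592719  0.13112288] box [-11.12030621 106.25622989] F [-0.25445244 -0.59276717 -0.26554553] w 0.35049926533851467
shift [-0.0078  0.0036  0.1971] turn [ 0.0006 -0.0012  0.0037]
```

View pics/w1.png

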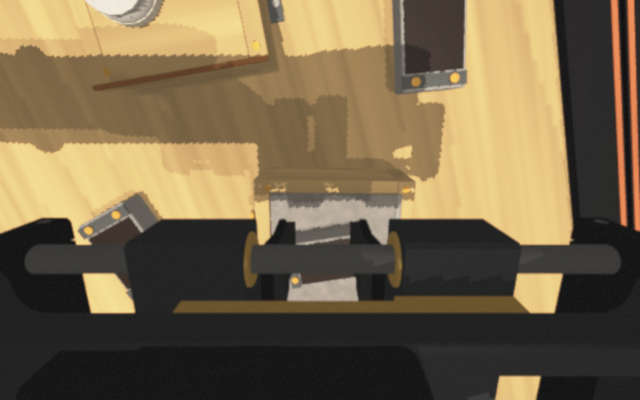

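The wrist view shows the lid's left edge from about (270,193) to (402,193). The block sits behind the fingers, which are centred on it near u 325. I'll check the fit against this view.

```bash
python3 -c "
from box import *
for x,y in [(-56,106),(54,106),(-70,117.5),(70,117.5)]: print(proj('w1',np.r_[o+Rm@np.array([x,y])/1e3,.0622]))
print(ray('w1',[[270,193],[402,193]],.0625)[:,:2]@Rm*1e3-o@Rm*1e3)
"
```

```text
[[270.57687192 193.54827198]]
[[397.47532938 193.98897025]]
[[253.7261733  180.51957983]]
[[416.9976759  181.09360409]]
[[-56.42874406 106.5682112 ]
 [ 57.78087324 106.97852516]]
```

>>> jog_arm(moves=[-0.008,0.004,0.05,0,0,0.004,-0.3,-0.008,0.004,0.1,0,0,0.004,-0.3,-0.008,0.004,0.15,0,0,0.004,-0.3,-0.008,0.004,0.18,0,0,0.004,-0.3,-0.008,0.004,0.195,0,0,0.004,-0.3,-0.008,0.004,0.2,0,0,0.004,-0.3,-0.008,0.004,0.2,0,0,0.004,-0.3,-0.008,0.004,0.2,0,0,0.004,-0.3])

```text
time: 4.2
position: [0.6099, -0.0699, 0.0709]
tool_rot: [2.513, 1.885, 0.001]
ft_force: [0.2, -0.2, 0.7]
grip_width: 0.353
grip_force: 0.0
```

```bash
python3 go.py -10 -35 .071
```

```text
t 4.2 pos [ 0.60993657 -0.06989099  0.07094748] box [ -9.34297166 102.6442213 ] F [ 0.17369594 -0.19336608  0.66581214] w 0.3525444022683958
shift [-4.588e-01 -1.300e-03 -4.000e-04] turn [ 0.0008 -0.0004 -0.0018]
```

>>> jog_arm(moves=[-0.02,0,0,0,0,0,-0.3,-0.04,0,0,0,0,0,-0.3,-0.06,0,0,0,0,0,-0.3,-0.08,0,0,0,0,0,-0.3,-0.1,0,0,0,0,0,-0.3,-0.12,0,0,0,0,0,-0.3,-0.14,0,0,0,0,0,-0.3,-0.15,0,0,0,0,0,-0.3])

```text
time: 5.2
position: [0.5968, -0.1137, 0.0705]
tool_rot: [2.514, 1.884, 0.0]
ft_force: [0.3, -0.3, -0.3]
grip_width: 0.348
grip_force: 0.0
```

```bash
python3 go.py -10 -37 .071;  python3 -c "
from h import *
snap('top','t2')
t=cv2.imread('pics/t2.png')[150:250,315:445];cv2.imwrite('pics/c2.png',cv2.resize(t,None,fx=5,fy=5,interpolation=cv2.INTER_CUBIC))"
```

```text
t 5.2 pos [ 0.59681057 -0.11365001  0.07049068] box [-9.78144013 56.96105647] F [ 0.2524583  -0.28211767 -0.2882932 ] w 0.3481129405901401
shift [-0.3132  0.     -0.0017] turn [ 0.0001  0.     -0.0023]
```

View pics/c2.png

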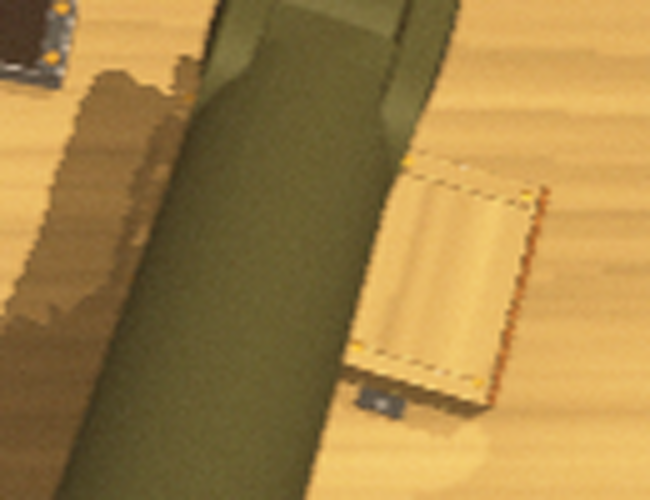

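The arm hides the block in the top view. I'll continue the push and check with the side camera.

>>> jog_arm(moves=[-0.02,0,0,0,0,0,-0.3,-0.04,0,0,0,0,0,-0.3,-0.06,0,0,0,0,0,-0.3,-0.08,0,0,0,0,0,-0.3,-0.1,0,0,0,0,0,-0.3,-0.12,0,0,0,0,0,-0.3,-0.14,0,0,0,0,0,-0.3,-0.16,0,0,0,0,0,-0.3])

```text
time: 6.25
position: [0.5834, -0.1595, 0.0705]
tool_rot: [-2.513, -1.885, -0.0]
ft_force: [-0.4, -1.0, -0.0]
grip_width: 0.349
grip_force: 0.0
```

```bash
python3 go.py -10 -37 .071;  python3 -c "
from h import *
snap('side','s2')
t=cv2.imread('pics/s2.png')[150:250,260:390];cv2.imwrite('pics/c3.png',cv2.resize(t,None,fx=6,fy=6,interpolation=cv2.INTER_CUBIC))"
```

```text
t 6.25 pos [ 0.58343851 -0.15949347  0.07046939] box [-9.87657129  9.20725163] F [-0.39618426 -1.03915066 -0.01910497] w 0.3491802308628178
shift [-1.54e-01 -1.00e-04 -1.80e-03] turn [ 0.     -0.0001 -0.0018]
```

View pics/c3.png

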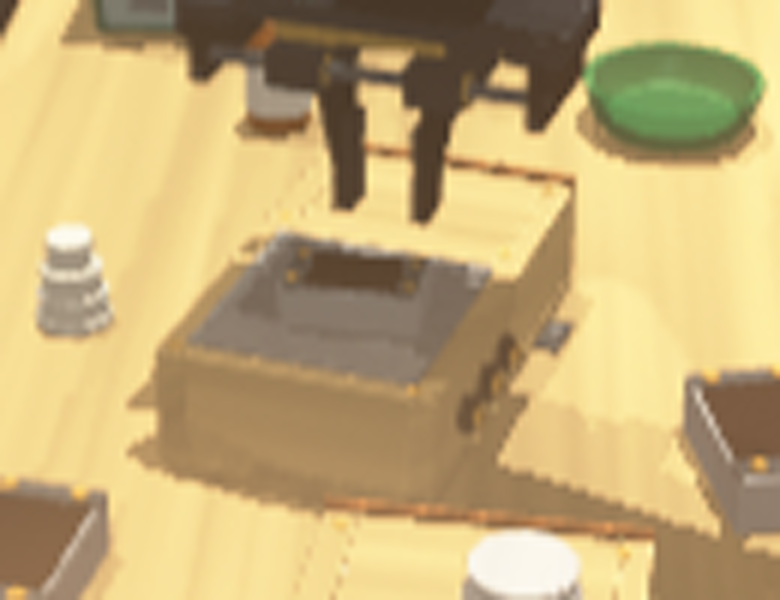

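The side crop shows the block still on the lid at crop (350,290). The finger tips, at (345,205) and (425,215), look as if they are above or beyond it. I'll check by projection.

```bash
python3 -c "
from box import *
def pr(n,x,y,z): print(n,(proj('s2',np.r_[o+Rm@np.array([x,y])/1e3,z])-[260,150])*6)
pr('tcp',-10,9.2,.0705);pr('lidFL',-56,106,.0625);pr('lidRR',54,-14,.0625);pr('lidFR',-56,-14,.0625);pr('ledge',-10,-45,.0705)
pr('tcp z.09',-10,9.2,.09);pr('z.11',-10,9.2,.11)
f2=lambda L:(np.array(L,float))/6+[260,150]
B=ray('s2',f2([[285,280],[425,290],[300,245],[425,262]]),.0845)
print((B[:,:2]-o)@Rm*1e3)
s=ctrl.get_state();print(s['joint_positions'])"
```

```text
tcp [[387.14113384 251.00862574]]
lidFL [[412.73932309 376.62383827]]
lidRR [[283.8829217  224.67079452]]
lidFR [[489.29068402 258.69830076]]
ledge [[421.66396291 203.49830151]]
tcp z.09 [[387.22511442 216.16910819]]
z.11 [[387.3121105  179.87453626]]
[[ 17.8841337   76.85110248]
 [-47.8270964   64.08086767]
 [ 23.59580871  41.80948219]
 [-39.19553288  38.04618092]]
[-0.32091559  0.36591995  0.6642873   1.73705182 -0.24647557  1.12344317
  0.13389696]
```

The block hasn't moved: it is still at box (-11,55). When the fingers are part open, their tips sit about 22 mm above the TCP, so they passed over the block. I'll raise the tool, go back and shut the fingers. Then the tips will be at the TCP, and together they make a flat face of about 30 mm to push with.

>>> jog_arm(moves=[0,0,-0.1,0,0,0,-0.3,0,0,-0.2,0,0,0,-0.3,0.1,0,-0.2,0,0,0,-1,0.2,0,-0.2,0,0,0,-1,0.3,0,-0.2,0,0,0,-1,0.32,0,-0.2,0,0,0,-1,0.32,0,-0.2,0,0,0,-1,0.32,0,-0.2,0,0,0,-1], newtons=20)

```text
time: 7.3
position: [0.6099, -0.0691, 0.1306]
tool_rot: [2.515, 1.882, -0.001]
ft_force: [-0.3, -0.1, -0.4]
grip_width: 0.005
grip_force: 0.0
```

```bash
python3 go.py -10 105 .070;python3 go.py -10 105 .080
```

```text
t 7.3 pos [ 0.6099342  -0.06912981  0.13057979] box [ -9.55693404 103.37471453] F [-0.2886169  -0.14808972 -0.38090838] w 0.004951904514182087
shift [ 0.0056 -0.0015  0.2019] turn [ 0.0002  0.0008 -0.0042]
t 7.3 pos [ 0.6099342  -0.06912981  0.13057979] box [ -9.55693404 103.37471453] F [-0.2886169  -0.14808972 -0.38090838] w 0.004951904514182087
shift [ 0.0055 -0.0015  0.1686] turn [ 0.0002  0.0008 -0.0042]
```

>>> jog_arm(moves=[0.005,0,0.05,0,0,0,-1,0.005,0,0.1,0,0,0,-1,0.005,0,0.14,0,0,0,-1,0.005,0,0.17,0,0,0,-1,0.005,0,0.19,0,0,0,-1,0.005,0,0.2,0,0,0,-1,0.005,0,0.2,0,0,0,-1,0.005,0,0.2,0,0,0,-1])

```text
time: 8.3
position: [0.6112, -0.0656, 0.0709]
tool_rot: [2.513, 1.885, 0.001]
ft_force: [0.4, 0.5, 0.8]
grip_width: 0.005
grip_force: 0.0
```

```bash
python3 go.py -10 -35 .071;  python3 -c "
from h import *
snap('side','s3')
t=cv2.imread('pics/s3.png')[150:250,260:390];cv2.imwrite('pics/c4.png',cv2.resize(t,None,fx=6,fy=6,interpolation=cv2.INTER_CUBIC))"
```

```text
t 8.3 pos [ 0.61116146 -0.06555195  0.07090302] box [ -9.37312538 107.15273754] F [0.36595815 0.5097454  0.7618047 ] w 0.004910959447497334
shift [-0.4738 -0.0012 -0.0005] turn [ 0.0007 -0.0003 -0.0018]
```

View pics/c4.png

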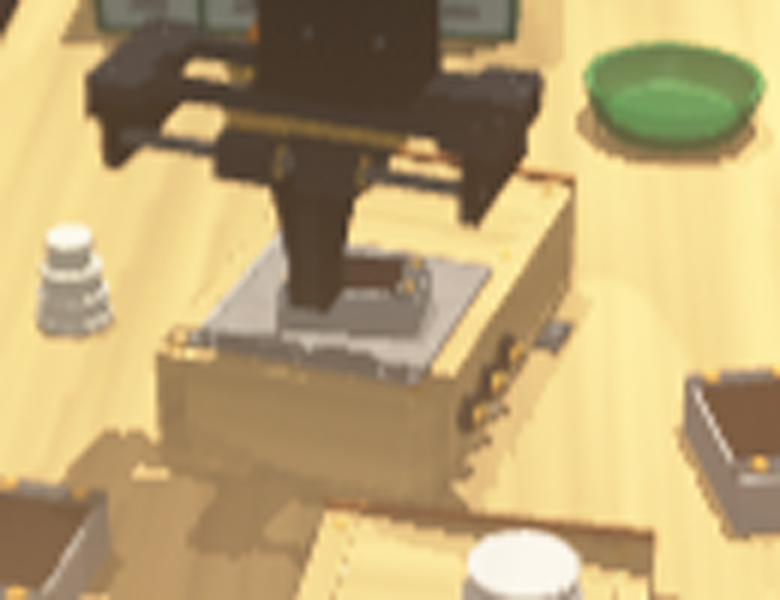

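The shut fingertip's bottom is at crop (315,308), in front of the block's upper half. I'll work out its true height.

```bash
python3 -c "
from box import *
for z in (.071,.08,.09,.095):
  for y in (98,107,116): print(z,y,(proj('s3',np.r_[o+Rm@np.array([-9.4,y])/1e3,z])-[260,150])*6)
"
```

```text
0.071 98 [[323.72299873 335.47506912]]
0.071 107 [[316.97905568 344.73881122]]
0.071 116 [[310.14976295 354.11983468]]
0.08 98 [[323.52353903 318.78632267]]
0.08 107 [[316.75242156 327.98008608]]
0.08 116 [[309.89524496 337.29077649]]
0.09 98 [[323.30034764 300.09383755]]
0.09 107 [[316.49881753 309.20811894]]
0.09 116 [[309.6104311  318.43890601]]
0.095 98 [[323.18812809 290.68810252]]
0.095 107 [[316.37130469 299.76195065]]
0.095 116 [[309.46722279 308.95208262]]
```

The tips are about 20 mm above the reported TCP, even with the fingers shut. I'll lower by a further 16 mm, so the tips end up near z 0.075 and clear of the lid, and then push.

>>> jog_arm(moves=[0,0,0.02,0,0,0,-1,0,0,0.04,0,0,0,-1,0,0,0.053,0,0,0,-1,0,0,0.053,0,0,0,-1,-0.02,0,0.053,0,0,0,-1,-0.04,0,0.053,0,0,0,-1,-0.06,0,0.053,0,0,0,-1,-0.08,0,0.053,0,0,0,-1])

```text
time: 9.35
position: [0.6043, -0.0886, 0.0548]
tool_rot: [-2.513, -1.885, -0.002]
ft_force: [0.1, 1.7, 0.8]
grip_width: 0.004
grip_force: 1.0
```

>>> jog_arm(moves=[-0.02,0,0,0,0,0,-1,-0.04,0,0,0,0,0,-1,-0.06,0,0,0,0,0,-1,-0.07,0,0,0,0,0,-1,-0.08,0,0,0,0,0,-1,-0.09,0,0,0,0,0,-1,-0.1,0,0,0,0,0,-1,-0.11,0,0,0,0,0,-1])

```text
time: 10.35
position: [0.5948, -0.1202, 0.0546]
tool_rot: [-2.513, -1.885, -0.0]
ft_force: [0.9, 2.8, 1.0]
grip_width: 0.006
grip_force: 1.3
```

```bash
python3 go.py -10 -35 .055;  python3 -c "
from h import *
snap('side','s4')
t=cv2.imread('pics/s4.png')[150:250,260:390];cv2.imwrite('pics/c5.png',cv2.resize(t,None,fx=6,fy=6,interpolation=cv2.INTER_CUBIC))"
```

```text
t 10.35 pos [ 0.59484736 -0.12019823  0.05458004] box [-9.84609918 50.12518672] F [0.85206834 2.83289178 0.99581818] w 0.006327698983210196
shift [-0.2838 -0.     -0.0015] turn [-0.     -0.0003 -0.0016]
```

View pics/c5.png

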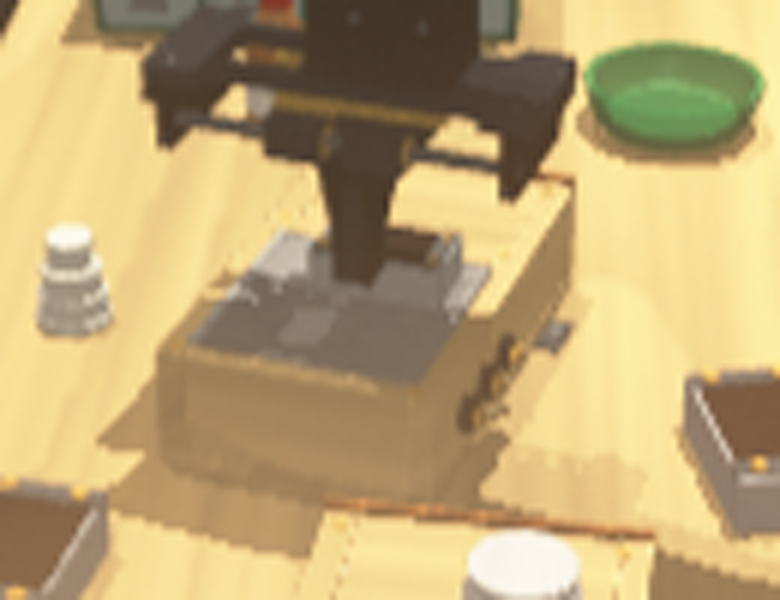

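The fingertips are now pushing on the block's side, and the block has slid about 35 mm and lies flat. I'll keep pushing.

>>> jog_arm(moves=[-0.02,0,0,0,0,0,-1,-0.04,0,0,0,0,0,-1,-0.06,0,0,0,0,0,-1,-0.08,0,0,0,0,0,-1,-0.1,0,0,0,0,0,-1,-0.12,0,0,0,0,0,-1,-0.14,0,0,0,0,0,-1,-0.15,0,0,0,0,0,-1])

```text
time: 11.4
position: [0.582, -0.1642, 0.0545]
tool_rot: [2.514, 1.884, -0.0]
ft_force: [0.9, 3.3, 2.5]
grip_width: 0.0
grip_force: 1.4
```

>>> jog_arm(moves=[-0.02,0,0,0,0,0,-1,-0.04,0,0,0,0,0,-1,-0.06,0,0,0,0,0,-1,-0.08,0,0,0,0,0,-1,-0.1,0,0,0,0,0,-1,-0.12,0,0,0,0,0,-1,-0.134,0,0,0,0,0,-1,-0.134,0,0,0,0,0,-1])

```text
time: 12.4
position: [0.5706, -0.2031, 0.0546]
tool_rot: [2.514, 1.884, -0.001]
ft_force: [0.0, -0.0, 0.4]
grip_width: 0.003
grip_force: 0.0
```

```bash
python3 go.py -43 45.5 .12
```

```text
t 12.4 pos [ 0.57061367 -0.20309485  0.05455442] box [-10.06960844 -36.24073286] F [ 0.01772503 -0.01905546  0.35667683] w 0.002597952545167876
shift [ 0.272  -0.1105 -0.2184] turn [-0.      0.0008 -0.0027]
```

>>> jog_arm(moves=[0.02,0,0,0,0,0,-1,0.02,0,-0.1,0,0,0,-1,0.02,0,-0.21,0,0,0,-1,0.1,-0.04,-0.21,0,0,0,-1,0.2,-0.08,-0.21,0,0,0,-1,0.272,-0.11,-0.21,0,0,0,-1,0.272,-0.11,-0.21,0,0,0,-1,0.272,-0.11,-0.21,0,0,0,-1])

```text
time: 13.4
position: [0.5623, -0.1157, 0.1178]
tool_rot: [2.513, 1.884, -0.0]
ft_force: [-0.1, -1.6, -0.2]
grip_width: 0.007
grip_force: 0.0
```

```bash
python3 go.py -42 45.5 .045;  python3 -c "
from h import *
snap('top','t3');snap('side','s5')
t=cv2.imread('pics/t3.png')[150:250,345:445];s=cv2.imread('pics/s5.png')[150:250,270:380]
cv2.imwrite('pics/c6.png',cv2.resize(np.hstack([t,s]),None,fx=3.8,fy=3.8,interpolation=cv2.INTER_CUBIC))"
```

```text
t 13.4 pos [ 0.56232515 -0.1156946   0.1177883 ] box [-42.33780092  45.4064791 ] F [-0.07525645 -1.55359192 -0.19096816] w 0.006743942581438622
shift [0.0005 0.0009 0.2426] turn [ 0.0008  0.0008 -0.0024]
```

View pics/c6.png

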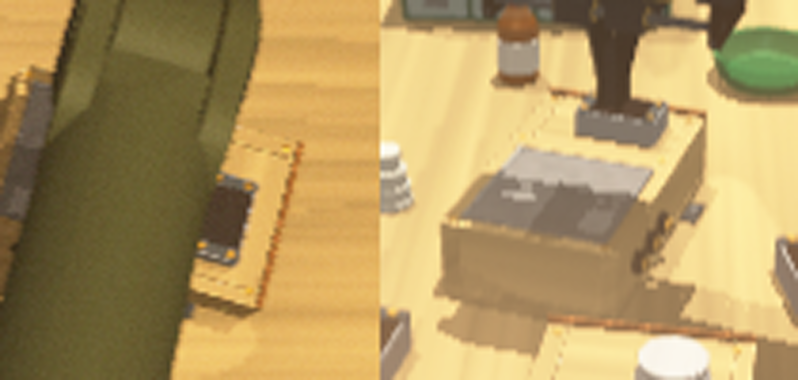

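The block is on the ledge and flat, with the lid still shut. In the top half of the view the block's right edge runs from (255,178) to (237,262). Next is the descent to just above the lid.

```bash
python3 -c "
from box import *
B=ray('t3',np.array([[255,178],[237,262]])/3.8+[345,150],.0845);print((B[:,:2]-o)@Rm*1e3)"
```

```text
[[ 22.53895905 -83.79798523]
 [-46.28192945 -86.36537726]]
```

>>> jog_arm(moves=[0,0,0.05,0,0,0,-1,0,0,0.1,0,0,0,-1,0,0,0.15,0,0,0,-1,0,0,0.19,0,0,0,-1,0,0,0.22,0,0,0,-1,0,0,0.235,0,0,0,-1,0,0,0.235,0,0,0,-1,0,0,0.235,0,0,0,-1])

```text
time: 14.5
position: [0.5626, -0.1145, 0.0476]
tool_rot: [2.513, 1.885, 0.001]
ft_force: [0.5, 0.2, 0.0]
grip_width: -0.0
grip_force: 0.0
```

>>> jog_arm(moves=[0,0,0.005,0,0,0,-1,0,0,0.01,0,0,0,-1,0,0,0.014,0,0,0,-1,0,0,0.018,0,0,0,-1,0,0,0.022,0,0,0,-1,0,0,0.025,0,0,0,-1,0,0,0.028,0,0,0,-1,0,0,0.028,0,0,0,-1])

```text
time: 15.5
position: [0.5621, -0.1144, 0.0386]
tool_rot: [-2.513, -1.885, 0.0]
ft_force: [-0.4, -0.3, -0.6]
grip_width: 0.008
grip_force: 0.0
```

>>> jog_arm(moves=[0,0,0.003,0,0,0,-1,0,0,0.006,0,0,0,-1,0,0,0.009,0,0,0,-1,0,0,0.012,0,0,0,-1,0,0,0.012,0,0,0,-1,0,0,0.012,0,0,0,-1,0,0,0.012,0,0,0,-1,0,0,0.012,0,0,0,-1])

```text
time: 16.5
position: [0.5622, -0.1144, 0.0351]
tool_rot: [-2.513, -1.885, -0.0]
ft_force: [-1.3, 0.6, 3.9]
grip_width: 0.005
grip_force: 1.9
```

Contact, at 3.9 N. I'll press about 4 mm more.

>>> jog_arm(moves=[0,0,0.003,0,0,0,-1,0,0,0.006,0,0,0,-1,0,0,0.009,0,0,0,-1,0,0,0.012,0,0,0,-1,0,0,0.012,0,0,0,-1,0,0,0.012,0,0,0,-1,0,0,0.012,0,0,0,-1,0,0,0.012,0,0,0,-1])

```text
time: 17.5
position: [0.5622, -0.1145, 0.0315]
tool_rot: [2.513, 1.885, 0.0]
ft_force: [-2.0, 0.4, 4.8]
grip_width: 0.006
grip_force: 2.4
```

>>> jog_arm(moves=[0,0,0.003,0,0,0,-1,0,0,0.006,0,0,0,-1,0,0,0.006,0,0,0,-1,0,0,0.006,0,0,0,-1,0,0,0.006,0,0,0,-1,0,0,0.006,0,0,0,-1,0,0,0.006,0,0,0,-1,0,0,0.006,0,0,0,-1])

```text
time: 18.5
position: [0.5622, -0.1144, 0.0306]
tool_rot: [-2.513, -1.885, -0.001]
ft_force: [-4.3, 2.4, 11.3]
grip_width: 0.008
grip_force: 5.4
```

The force jumped to 11 N, so the lid is at its stop and the latch should have tripped. Now I'll withdraw straight up.

>>> jog_arm(moves=[0,0,-0.05,0,0,0,-1,0,0,-0.15,0,0,0,-1,0,0,-0.25,0,0,0,-1,0,0,-0.35,0,0,0,-1,0,0,-0.45,0,0,0,-1,0.2,0,-0.45,0,0,0,-1,0.4,0,-0.45,0,0,0,-1,0.5,0,-0.45,0,0,0,-1])

```text
time: 19.5
position: [0.6047, 0.0343, 0.1645]
tool_rot: [-2.508, -1.891, -0.002]
ft_force: [-0.1, -0.1, 0.2]
grip_width: -0.0
grip_force: 0.0
```

>>> jog_arm(moves=[0.1,-0.1,0,0,0,0,-1,0.2,-0.2,0,0,0,0,-1,0.3,-0.25,0,0,0,0,-1,0.4,-0.3,0,0,0,0,-1,0.4,-0.3,0,0,0,0,-1,0.4,-0.3,0,0,0,0,-1,0.4,-0.3,0,0,0,0,-1,0.4,-0.3,0,0,0,0,-1])

```text
time: 20.5
position: [0.5517, 0.1687, 0.1647]
tool_rot: [2.515, 1.882, 0.0]
ft_force: [0.6, -0.2, -1.0]
grip_width: 0.009
grip_force: 0.0
```

```bash
python3 -c "
from h import *
snap('top','t4');snap('side','s6')
t=cv2.imread('pics/t4.png')[150:250,335:435];s=cv2.imread('pics/s6.png')[150:250,270:370]
cv2.imwrite('pics/c7.png',cv2.resize(np.hstack([t,s]),None,fx=4,fy=4,interpolation=cv2.INTER_CUBIC))"
```

```text
(no output)
```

View pics/c7.png

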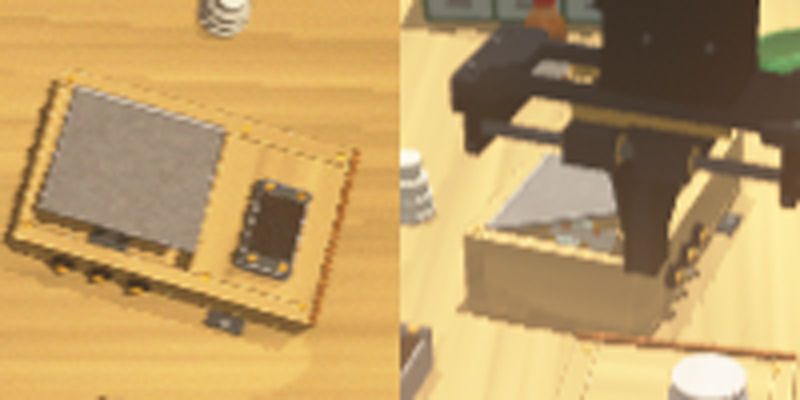

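The lid stands ajar: its front edge is raised and the inside of the box shows below it. The block lies flat on the ledge, at about (272,230) in the crop, clear of the lid. I'm handing the job in.

```bash
python3 -c "
from bench import ctrl
print(ctrl.close_job())"
```

```text
the job is handed in; nothing more can be done
None
```

The job is handed in: the last pictures show the block lying flat on box_a's ledge and box_a's lid sprung ajar; the arm touched nothing else that I could tell, but I took no final close-up of box_b, and the judge returned no verdict.

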